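# Pack the home-visit tray

### The job

Pack the steel tray for the home visit: stand the green-capped vial in the green holder and the blue-capped vial in the blue holder, lay the roll of fixing plaster flat in the grey bay with the round lip and the finger oximeter flat in the white bay with the rectangular lip, each fully down inside its lip. Keep the glass vials upright and set everything down without dropping it. Leave the red-capped vial and the larger roll of blank labels where they are on the table.

Things in the scene. Friction and masses are not known exactly. Their poses are not given: they have to be found in the camera images.
- green_vial_center (a point): Clear glass vial with a GREEN cap, white label. Round body 22 mm across to 41 mm of height (the shoulder and cap above are 48 mm at the top and cannot be gripped), about 20 g. Stands on the table. This point is on its axis half-way up; z is its axis, pointing up. Point is 24 mm above its foot.
- blue_vial_center (a point): Vial with amber contents and a BLUE cap, white label. Round body 22 mm across to 50 mm of height (shoulder and cap above, 58 mm at the top, cannot be gripped), about 20 g. Stands on the table. This point is on its axis half-way up; z is its axis, pointing up. Point is 29 mm above its foot.
- red_vial_center (a point): Clear glass vial with a RED-BROWN cap, otherwise the same as the green-capped one: 22 mm across, 48 mm tall. Does not belong in the tray. Stands on the table. This point is on its axis half-way up; z is its axis, pointing up. Point is 24 mm above its foot.
- roll_center (a point): Roll of fixing plaster, white with grey specks, lying flat: 46 mm across, 30 mm high, solid to the grip, about 30 g. This point is its centre, half-way up (15 mm); z is its axis, pointing up.
- oxi_center (a point): Finger oximeter, a clip with a blue upper shell over a white lower shell, lying flat, closed (its jaws do not move): 33 mm along its x, 58 mm along its y, 30 mm high, about 50 g. This point is its centre, half-way up (15 mm); z up. Grip it across its 33 mm.
- labels_center (a point): Roll of blank labels, plain white, lying flat, with a short loose label tail: roll about 61 mm across, 30 mm high, 106 mm long with the tail. Larger than the plaster roll, and does not belong in the tray. This point is the roll's centre, half-way up; the tail lies toward its +x and ends about 75 mm from this point.
- green_holder_seat (a point): Place for the green-capped vial: a GREEN insert with a round lip, 40 mm inner and 46 mm outer diameter, 8 mm high above the floor. 86 x 86 mm, one of four in a fixed steel tray (two by two, 90 mm apart, corners swapped at each start; tray 190 mm square, rim 12 mm above the table). Point: centre of the insert's floor, 8 mm above the table; x, y along its sides, z up.
- blue_holder_seat (a point): Place for the blue-capped vial: a BLUE insert with a round lip, 40 mm inner and 46 mm outer diameter, 8 mm high above the floor. 86 x 86 mm, one of four in a fixed steel tray (two by two, 90 mm apart, corners swapped at each start; tray 190 mm square, rim 12 mm above the table). Point: centre of the insert's floor, 8 mm above the table; x, y along its sides, z up.
- roll_bay_seat (a point): Place for the plaster roll: a GREY insert with a wide round lip, 66 mm inner and 72 mm outer diameter, 5 mm high above the floor. 86 x 86 mm, one of four in a fixed steel tray (two by two, 90 mm apart, corners swapped at each start; tray 190 mm square, rim 12 mm above the table). Point: centre of the insert's floor, 8 mm above the table; x, y along its sides, z up.
- oximeter_bay_seat (a point): Place for the oximeter: a WHITE insert with a rectangular lip, inside 50 mm along its x and 75 mm along its y, 3 mm thick, 5 mm high above the floor. The oximeter's 58 mm go along this y, either way round. 86 x 86 mm, one of four in a fixed steel tray (two by two, 90 mm apart, corners swapped at each start; tray 190 mm square, rim 12 mm above the table). Point: centre of the insert's floor, 8 mm above the table; x, y along its sides, z up.
Mind the look-alikes: they are no part of the job. What is shaped like the part that bears oxi_center but turquoise or yellow is not meant.

How it is judged:
By the outcome, as a careful person would: the job done as asked, in the order asked, and still so for the second after the job is handed in, with the robot touching nothing.
It also fails if it takes over 93 s, if anything falls off the work surface, if the arm or the gripper's body presses on something with over 40 N, if the wrist force passes 120 N, or if a joint passes its speed limit or range.

### The arm

A 6-joint arm with a two-finger parallel gripper is mounted at the origin on the work surface; the furniture and walls round the work are solid. World frame = base frame: x ahead of the robot, y to its left, z up, the work surface at z = 0. Lengths are in mm, angles in rad, forces in N, time in s.
With the tool pointing down it reaches from about 425 to 950 mm from the base axis. Payload 14.7 kg.
Tool frame: the origin (TCP) lies midway between the tips of the shut fingers; the grasp point (between the pads) lies grip_point_offset behind it (grip_point_offset is the distance from the TCP to the grasp point, in mm); y points along the fingers, z is the direction in which the jaws open and shut, and the axes are right-handed (so a half turn about y gives the same grasp; the last joint's range is limited). The gripper opens to 85 mm and grips with 20 to 120 N. Pads are 22 mm wide; open, the fingers measure 114 mm over their backs; the gripper's body (76 mm by 85 mm) begins 54 mm behind the grasp point. The pads swing forward as they close: fully open they stand 13 mm farther back than shut.
Start: joints at [-1.176, 0.48, 1.596, -0, 1.065, -0.047], TCP at [277.933, -587.576, 231.297] pointing down, gripper open.
Joint ranges: [-2.75, 2.75], [-0.82, 2.05], [0.23, 2.67], [-1.56, 4.7], [0.09, 2.69], [-2.92, 2.92]. Speed limits (rad/s): [1.89, 1.89, 2.39, 3.01, 3.01, 3.01].

### API

Orientations are given as a rotation vector (axis times angle).
In Python, from plant import observe, read_camera, camera_params, job_done, outline_of, grip_point_offset gives the robot as it stands. The module is installed in compiled form; this text tells all that it offers.
- The arm moves only by the tool step_arm, never from a script. Its argument "motion" is text: rows parted by semicolons, each of 4 numbers parted by spaces: the shift along the tool's x, y, z in m, then the turn about the tool's y in rad. In form: dx dy dz spin; .... A call has 1 to 20 rows; each row shifts and turns the commanded pose from where the row before left it, along the tool's axes as they then stand; what a row does not reach is not made up. A row lasts 1/8 s, in which the tool goes at most 62.5 mm and 10.7 degrees, less where a joint would pass 70% of its speed; a pose out of reach is approached as far as the arm can. A call is refused whole if a number of a shift passes 0.0625 or a number of a turn 0.188, either way. A call with a gripper value outside its range is refused whole. "gripper" is the opening, from 0 (shut) to 1 (fully open), set as the call begins (left out, the last holds). The fingers move at their own pace and stop on an object; "grip_force" is the grip in N (left out, the last holds). Time passes only in rows, so rows that do not move let the fingers close. It gives the time, the measured TCP pose, the force and the opening at its end, in the units of the state.
- observe(): the state, without advancing time (a new reading comes with each control period).
- read_camera(name): name is "scene" or "top" or "wrist"; returns the picture (384x512x3 uint8, red, green, blue); there is no depth.
- camera_params(name): a dict with "K" (3x3 intrinsics, pixels), "world_from_camera" (4x4, takes a point from camera to world coordinates). Camera axes: x right, y up, looking along -z (the intrinsics and any distortion apply to the point x, -y, -z); pixel columns grow to the right and rows downward; lengths in mm; the calibration is good to about 2 mm. A picture is of the moment at which its call begins: read the wrist's pose just before it. camera_params takes no time and is no camera call; for the wrist camera it gives the pose at the moment of the call.
- job_done(): hands the job in, once; it reports no verdict.
Trained networks look in the newest picture that a camera, given by its name, has taken for a name from the list of things; names that differ only in an ending like _2 or _b are one class to them, and where a whole thing is asked for, a point or a joint stands for the part that bears it (a point fixed in the world has none). Each returns a list of dicts, best first, with "conf" (0 to 1); they miss things now and then, are a little off and sometimes report something else, mostly with a low value. They report only what shows in the picture. A call takes as long as a camera call. They do not tell look-alikes from the thing itself.
- outline_of(camera, query): "pixels" (384x512 bool, what is visible of it) and "position" ([column, row] in pixels, amid what is visible of it).
The state is a dict: "time": time; "joint_pos": joint angles; "qvel": joint speeds; "tau": joint torques, N m; "ee_pos": TCP position; "tcp_rot": TCP orientation; "contact_force": force on the tool from outside, world axes, zero at the start; "wrist_torque": the same for the moment, N m; "width": finger opening in mm.
Only numpy, scipy, OpenCV 4.12 (cv2) and the standard library are available. Lean on these libraries where they do the work, as an engineer would, in place of code of your own. Each camera call takes 0.05 s, during which the arm holds its last target.

## Working session

There is one attempt and no reset: what is moved stays moved. The work goes in short steps, Python scripts to look and compute and a tool call to move; the robot and the scene stay as the last step left them, time stands still between calls to the robot, and variables do not carry over. Pictures are saved under pics/ and viewed, and the job is handed in when it is done.

Besides the shell and the picture viewer there is one more tool, called after ">>>" by a JSON object that holds its "method" and its "body". step_arm: Moves the arm, as the interface text tells. Its arguments: {"type":"object","properties":{"motion":{"type":"string"},"gripper":{"type":"number"},"grip_force":{"type":"number"}},"required":["motion"]}

```bash
mkdir -p pics; python3 - <<'E'
from plant import *
import cv2,numpy as np
o=observe()
for k,v in o.items(): print(k,np.round(v,3))
print(grip_point_offset if not callable(grip_point_offset) else grip_point_offset())
for n in ["scene","top","wrist"]:
    p=camera_params(n); print(n,np.round(p["K"],1).tolist(),np.round(p["world_from_camera"],3).tolist(),[k for k in p])
    im=read_camera(n); cv2.imwrite(f"pics/{n}0.png",cv2.resize(im[:,:,::-1],(768,576),interpolation=cv2.INTER_CUBIC)); np.save(f"{n}0.npy",im)
E
```

```text
time 0.0
joint_pos [-1.176  0.481  1.597  0.     1.065 -0.047]
qvel [0.001 0.    0.001 0.    0.001 0.001]
tau [ 0.0000e+00 -9.5064e+01 -4.3019e+01 -0.0000e+00  1.2000e-02  0.0000e+00]
ee_pos [ 277.774 -587.203  230.687]
tcp_rot [-0.444  1.978 -1.976]
contact_force [ 1.062 -0.25   0.396]
wrist_torque [-0.028 -0.01  -0.011]
width 85.535
18.700000000000003
scene [[354.6, 0.0, 257.2], [0.0, 354.6, 192.7], [0.0, 0.0, 1.0]] [[0.636, 0.417, -0.649, -141.036], [-0.772, 0.335, -0.541, -614.407], [-0.008, 0.845, 0.534, 632.771], [0.0, 0.0, 0.0, 1.0]] ['K', 'world_from_camera']
top [[472.7, 0.0, 252.6], [0.0, 472.7, 195.8], [0.0, 0.0, 1.0]] [[-0.018, 0.998, -0.067, 444.503], [-1.0, -0.018, 0.007, -29.856], [0.006, 0.067, 0.998, 1556.906], [0.0, 0.0, 0.0, 1.0]] ['K', 'world_from_camera']
wrist [[297.6, 0.0, 257.7], [0.0, 297.6, 192.2], [0.0, 0.0, 1.0]] [[0.428, 0.866, 0.259, 343.954], [-0.904, 0.41, 0.122, -556.989], [-0.001, -0.286, 0.958, 372.971], [0.0, 0.0, 0.0, 1.0]] ['K', 'world_from_camera']
```

View pics/scene0.png

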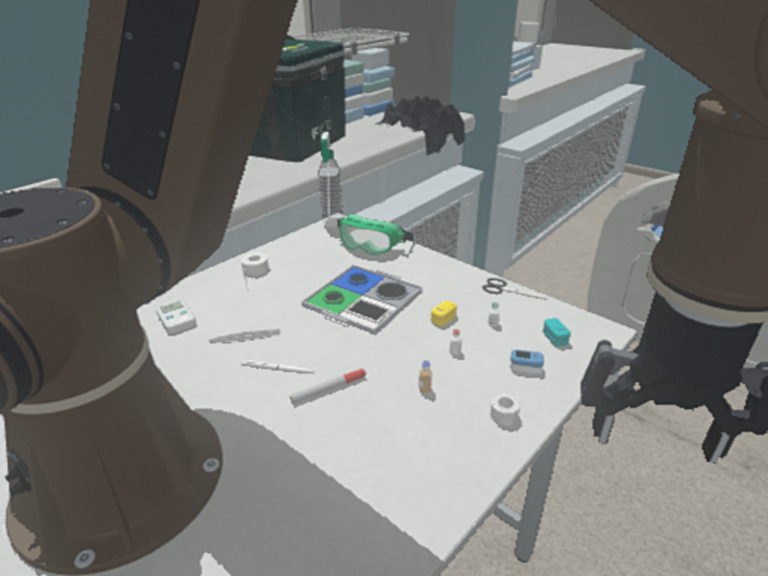

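View pics/top0.png

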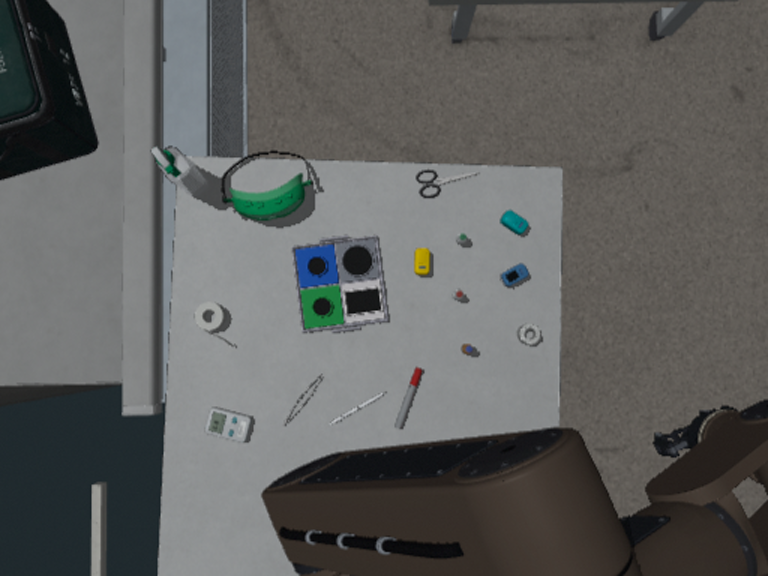

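View pics/wrist0.png

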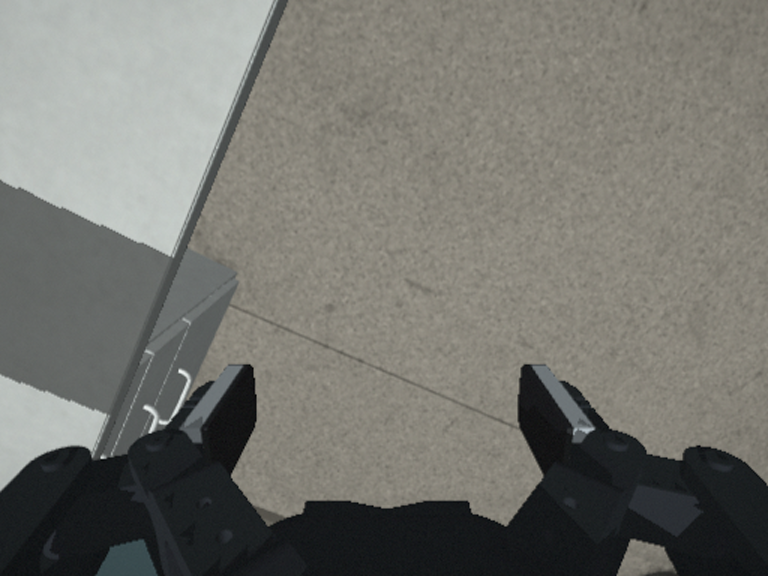

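Scene picture (768x576): green vial (494,314), red (456,342), blue (426,377), plaster roll (505,411), blue oximeter (527,358), with look-alikes turquoise (557,331) and yellow (444,313). The label roll with its tail is at (255,265), and the tray is at (362,297). In the top view the inserts are blue at upper left, grey at upper right, green at lower left and white at lower right.

```bash
cat > h.py <<'E'
from plant import *
import cv2,numpy as np
from scipy.spatial.transform import Rotation as R
def proj(P,cp):
    T=np.linalg.inv(cp["world_from_camera"]); c=(T[:3,:3]@np.atleast_2d(P).T).T+T[:3,3]
    K=cp["K"]; return np.c_[K[0,0]*c[:,0]/-c[:,2]+K[0,2], K[1,1]*-c[:,1]/-c[:,2]+K[1,2]]
def ray(px,cp):
    K=cp["K"]; T=np.array(cp["world_from_camera"]); d=np.array([(px[0]-K[0,2])/K[0,0],-(px[1]-K[1,2])/K[1,1],-1.])
    d=T[:3,:3]@d; return T[:3,3],d/np.linalg.norm(d)
def onz(px,cp,z):
    o,d=ray(px,cp); return o+d*(z-o[2])/d[2]
def tri(rays):
    A=np.zeros((3,3));b=np.zeros(3)
    for o,d in rays:
        M=np.eye(3)-np.outer(d,d);A+=M;b+=M@o
    p=np.linalg.solve(A,b); return p,[np.linalg.norm((np.eye(3)-np.outer(d,d))@(p-o)) for o,d in rays]
E
python3 - <<'E'
from h import *
cs={n:camera_params(n) for n in("scene","top")}
zs=dict(green_vial_center=24,blue_vial_center=29,red_vial_center=24,roll_center=15,oxi_center=15,labels_center=15,green_holder_seat=8,blue_holder_seat=8,roll_bay_seat=8,oximeter_bay_seat=8)
for q,z in zs.items():
    for n in cs:
        try:
            r=outline_of(n,q)
        except Exception as e: print(q,n,e); continue
        for a in r[:3]:
            p=a["position"]; print(q,n,round(a["conf"],2),np.round(p,1),int(a["pixels"].sum()),np.round(onz(p,cs[n],z),1))
print(observe()["time"])
E
```

```text
green_vial_center scene 0.66 [328.  209.1] 87 [ 660.7 -221.1   24. ]
green_vial_center top 0.61 [307.5 156.7] 11 [ 672.2 -222.9   24. ]
blue_vial_center scene 0.68 [283.2 250. ] 203 [ 424.4 -227.5   29. ]
blue_vial_center top 0.55 [212.9 176.2] 675 [613.   86.8  29. ]
red_vial_center scene 0.64 [302.1 226.6] 121 [ 541. -208.   24.]
red_vial_center top 0.57 [311.3 231.1] 43 [ 429.3 -228.8   24. ]
red_vial_center top 0.18 [143.6 211.2] 263 [503.6 312.9  24. ]
roll_center scene 0.78 [336.7 272.8] 371 [ 452.1 -366.    15. ]
oxi_center scene 0.78 [372.8 222.4] 253 [ 694.6 -348.6   15. ]
oxi_center scene 0.77 [352.9 241. ] 306 [ 583.8 -342.1   15. ]
oxi_center scene 0.71 [293.  207.9] 184 [ 611.4 -129.2   15. ]
oxi_center top 0.75 [341.1 145.7] 203 [ 708.1 -335.8   15. ]
oxi_center top 0.65 [341.1 181.8] 181 [ 588.6 -332.1   15. ]
oxi_center top 0.48 [280.7 173.4] 135 [ 619.8 -134.6   15. ]
labels_center scene 0.76 [170.6 174.3] 260 [511.2 330.   15. ]
labels_center top 0.82 [138.1 212.1] 284 [501.4 332.8  15. ]
green_holder_seat scene 0.58 [223.5 196.7] 404 [531.2  88.    8. ]
green_holder_seat top 0.56 [216.2 203.7] 650 [524.5  78.7   8. ]
blue_holder_seat scene 0.85 [239.2 188.2] 339 [602.3  83.5   8. ]
blue_holder_seat top 0.95 [211.6 179.4] 606 [604.8  92.8   8. ]
roll_bay_seat scene 0.71 [262.  195.8] 365 [613.7  -6.    8. ]
roll_bay_seat top 0.56 [241.8 176. ] 696 [614.3  -6.7   8. ]
oximeter_bay_seat scene 0.66 [244.  207.1] 369 [528.3  -3.1   8. ]
oximeter_bay_seat scene 0.37 [238.7 187. ] 327 [607.  90.   8.]
oximeter_bay_seat top 0.93 [241.6 195.7] 679 [549.3  -5.    8. ]
1.15
```

```bash
cat >> h.py <<'E'
def go(x,y,z,zdir=None,maxstep=0.06):
    """shift in tool axes to reach TCP world target (mm); zdir = desired world heading(rad) of tool z, mod pi. Shift applied first then spin."""
    o=observe(); Rm=R.from_rotvec(o["tcp_rot"]).as_matrix(); p=np.array(o["ee_pos"])
    d=Rm.T@(np.array([x,y,z])-p)/1000
    print("t",round(o["time"],2),"tcp",np.round(p,1),"zhead",round(np.arctan2(Rm[1,2],Rm[0,2]),3),"j6",round(o["joint_pos"][5],2))
    print("shift",np.round(d,4),"rows>=",round(np.abs(d).max()/0.0625,1))
    if zdir is not None:
        h=np.arctan2(Rm[1,2],Rm[0,2]); a=(zdir-h+np.pi/2)%np.pi-np.pi/2
        # spin about tool y (down): world yaw = -spin
        s=a*np.sign(Rm[2,1]); print("spin",round(s,3),"rows",round(abs(s)/0.186,1))
E
python3 - <<'E'
from h import *
print(np.round(R.from_rotvec(observe()["tcp_rot"]).as_matrix(),3))
go(560,-290,300)
E
```

```text
[[-0.904  0.     0.428]
 [-0.428  0.    -0.904]
 [-0.    -1.    -0.   ]]
t 1.15 tcp [ 277.9 -587.6  231.3] zhead -1.129 j6 -0.05
shift [-0.3822 -0.0687 -0.1484] rows>= 6.1
```

>>> {"method": "step_arm", "body": {"motion": "-0.05 -0.006 -0.02 0; -0.055 -0.006 -0.02 0; -0.055 -0.006 -0.02 0; -0.055 -0.006 -0.02 0; -0.055 -0.006 -0.02 0; -0.055 -0.006 -0.02 0; -0.04 0 -0.02 0; 0 0 0 0; 0 0 0 0", "gripper": 0.7}}

```text
time: 2.28
ee_pos: [547.9, -305.0, 267.2]
tcp_rot: [-0.445, 1.976, -1.976]
contact_force: [-0.7, -0.6, 0.3]
width: 59.8
```

```bash
python3 - <<'E'
from h import *
o=observe(); print(o["time"],np.round(o["ee_pos"],1),np.abs(o["qvel"]).max())
cp=camera_params("wrist"); im=read_camera("wrist"); np.savez("w1.npz",im=im,K=cp["K"],world_from_camera=cp["world_from_camera"])
cv2.imwrite("pics/w1.png",cv2.resize(im[:,:,::-1],(768,576),interpolation=cv2.INTER_CUBIC))
for q,z in dict(green_vial_center=24,blue_vial_center=29,red_vial_center=24,roll_center=15,oxi_center=15).items():
    for a in outline_of("wrist",q)[:4]:
        print(q,round(a["conf"],2),np.round(a["position"],1),a["pixels"].sum(),np.round(onz(a["position"],cp,z),1))
E
```

```text
2.275 [ 547.9 -305.   267.2] 0.024341286878242482
green_vial_center 0.82 [238.4  44.5] 375 [ 664.1 -225.9   24. ]
blue_vial_center 0.97 [169.6 219.5] 402 [ 424.2 -231.    29. ]
blue_vial_center 0.26 [49.7 16.2] 2313 [598.4 -21.2  29. ]
roll_center 0.66 [265.7 239. ] 866 [ 448.4 -366.1   15. ]
oxi_center 0.9 [286.6 149. ] 1158 [ 577.9 -334.3   15. ]
oxi_center 0.9 [335.   57.9] 1584 [ 702.2 -337.2   15. ]
oxi_center 0.65 [156.5  48.2] 1737 [ 619.2 -137.    15. ]
```

View pics/w1.png

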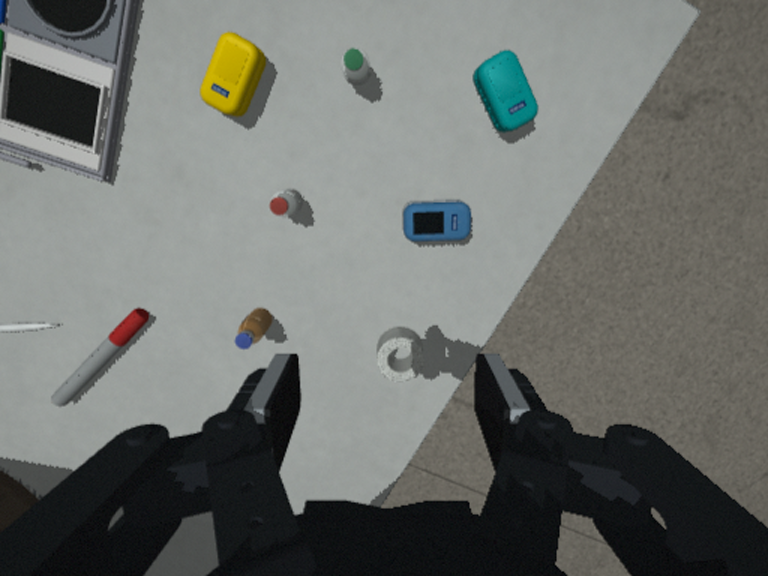

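Candidates in w1 (768 px):
- **Vials:** green cap (355,62), red-brown cap (281,203), blue cap with amber body (253,327).
- **Oximeter shapes:** blue (437,221) is the right one. Turquoise (505,92) and yellow (233,73) are look-alikes.
- **Rolls:** the speckled plaster roll is at (400,353). The label roll is on the far side of the table.

First target is the green cap.

```bash
python3 - <<'E'
from h import *
d=np.load("w1.npz"); im=d["im"]
cv2.imwrite("pics/crop1.png",cv2.resize(im[10:160,130:360,::-1],(690,450),interpolation=cv2.INTER_CUBIC))
go(664,-225,140,np.pi/2)
E
```

```text
t 2.58 tcp [ 547.5 -305.7  267.3] zhead -1.13 j6 0.57
shift [-0.1398  0.1273 -0.0233] rows>= 2.2
spin 0.441 rows 2.4
```

View pics/crop1.png

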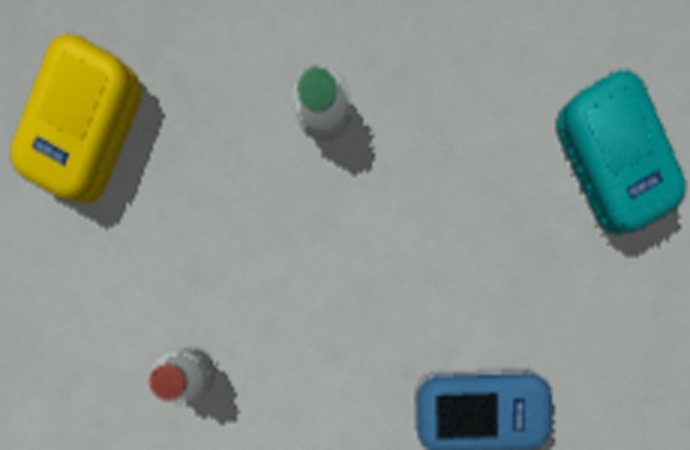

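The crop confirms the green cap at (317,88) and the red-brown cap apart from it at (168,381).

>>> {"method": "step_arm", "body": {"motion": "-0.047 0.04 -0.008 0; -0.047 0.042 -0.008 0; -0.046 0.045 -0.008 0; 0 0 0 0.147; 0 0 0 0.147; 0 0 0 0.147; 0 0 0 0; 0 0 0 0"}}

```text
time: 3.58
ee_pos: [662.2, -225.1, 142.7]
tcp_rot: [-0.004, 2.219, -2.22]
contact_force: [-0.3, -0.9, -0.6]
width: 59.6
```

```bash
cat >> h.py <<'E'
def shot(name):
    o=observe(); cp=camera_params("wrist"); im=read_camera("wrist"); cp={k:np.array(cp[k]) for k in("K","world_from_camera")}
    np.savez(name+".npz",im=im,**cp)
    cv2.imwrite(f"pics/{name}.png",cv2.resize(im[:,:,::-1],(768,576),interpolation=cv2.INTER_CUBIC))
    print(name,"t",round(o["time"],2),np.round(o["ee_pos"],1),"qv",round(float(np.abs(o["qvel"]).max()),3))
    return im,cp
def find(cp,q,z,cam="wrist",n=3):
    r=outline_of(cam,q)[:n]
    for a in r: print(q,round(a["conf"],2),np.round(a["position"],1),a["pixels"].sum(),np.round(onz(a["position"],cp,z),1))
    return r
E
python3 - <<'E'
from h import *
im,cp=shot("w2")
r=find(cp,"green_vial_center",24); np.save("w2m.npy",r[0]["pixels"])
E
```

```text
w2 t 3.58 [ 662.2 -225.1  142.7] qv 0.01
green_vial_center 0.91 [256.3 183.8] 623 [ 665.4 -224.7   24. ]
```

View pics/w2.png

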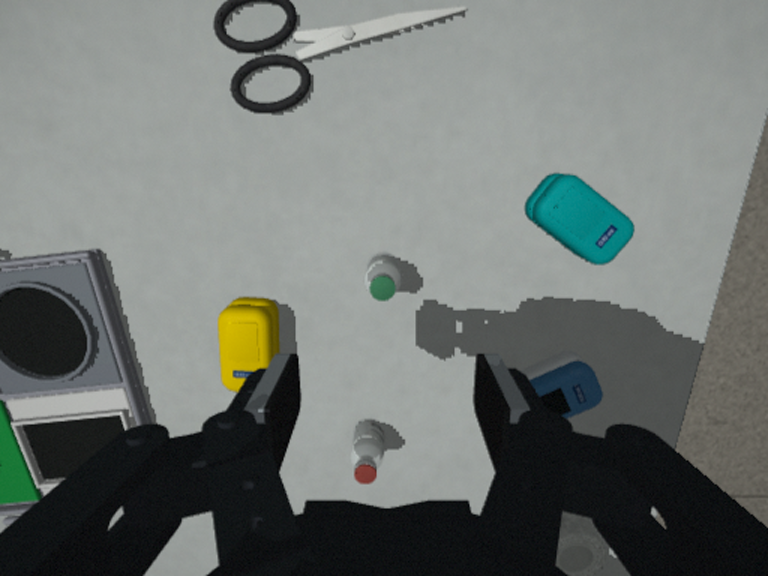

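```bash
python3 - <<'E'
from h import *
def hue(im,lo,hi,box):
    hsv=cv2.cvtColor(im,cv2.COLOR_RGB2HSV); m=cv2.inRange(hsv,np.array(lo),np.array(hi)); x0,y0,x1,y1=box
    k=np.zeros_like(m);k[y0:y1,x0:x1]=1; ys,xs=np.nonzero(m*k); return np.array([xs.mean(),ys.mean()]),len(xs)
a=np.load("w1.npz");b=np.load("w2.npz")
pa,na=hue(a["im"],(45,70,40),(90,255,255),(220,25,260,60)); pb,nb=hue(b["im"],(45,70,40),(90,255,255),(235,160,285,210))
print(pa,na,pb,nb); print(tri([ray(pa,a),ray(pb,b)]), onz(pb,b,47),onz(pa,a,47))
go(665,-225,11)
E
```

```text
[235.35036496  39.15328467] 137 [254.73488372 191.56744186] 215
(array([ 664.66995744, -223.48797766,   46.50321628]), [np.float64(0.037356076863095895), np.float64(0.03735607686316295)]) [ 664.8289423  -223.52804011   47.        ] [ 664.59030812 -223.52185762   47.        ]
t 3.67 tcp [ 662.2 -225.   142.7] zhead -1.568 j6 1.2
shift [-0.0027  0.1317 -0.    ] rows>= 2.1
```

The cap triangulates to (664.7, -223.5, 46.5), which matches the stated 48 mm top. Descending.

>>> {"method": "step_arm", "body": {"motion": "-0.0025 0.044 -0.001 0; 0 0.044 0 0; 0 0.034 0 0; 0 0.009 0 0; 0 0 0 0", "gripper": 0.7}}

```text
time: 4.3
ee_pos: [665.0, -223.9, 11.9]
tcp_rot: [-0.002, 2.221, -2.221]
contact_force: [0.2, 0.3, 0.7]
width: 59.6
```

>>> {"method": "step_arm", "body": {"motion": "0 0 0 0; 0 0 0 0; 0 0 0 0; 0 0 0 0; 0 0 0 0", "gripper": 0.0, "grip_force": 30}}

```text
time: 4.92
ee_pos: [665.7, -224.2, 13.1]
tcp_rot: [0.001, 2.219, -2.221]
contact_force: [-1.7, 0.3, 7.5]
width: 21.3
```

```bash
python3 - <<'E'
from h import *
im,cp=shot("w3")
E
```

```text
w3 t 4.92 [ 665.7 -224.2   13.1] qv 0.002
```

View pics/w3.png

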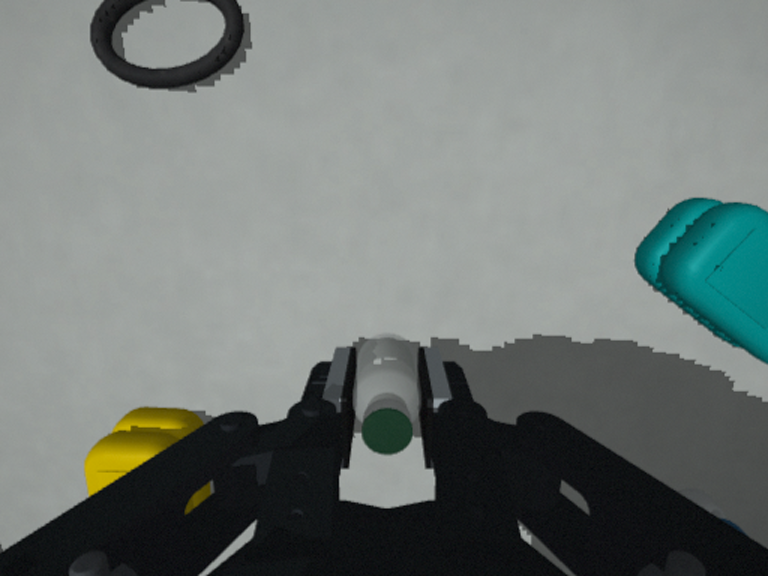

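>>> {"method": "step_arm", "body": {"motion": "0 -0.02 0 0; 0 -0.05 0 0; 0.025 -0.04 -0.05 0; 0.025 -0.03 -0.052 0; 0.025 0 -0.055 0; 0.025 0 -0.055 0; 0.025 0 -0.055 0; 0.015 0 -0.035 0; 0 0 0 0; 0 0 0 0"}}

```text
time: 6.22
ee_pos: [528.5, 71.4, 147.9]
tcp_rot: [0.0, 2.22, -2.22]
contact_force: [-0.1, -0.1, 0.9]
width: 21.5
```

```bash
python3 - <<'E'
from h import *
im,cp=shot("w4")
for q in ["green_holder_seat","blue_holder_seat","roll_bay_seat","oximeter_bay_seat"]: find(cp,q,8,n=2)
E
```

```text
w4 t 6.22 [528.5  71.4 147.9] qv 0.019
green_holder_seat 0.93 [242.9 182.3] 7003 [527.7  85.    8. ]
blue_holder_seat 0.89 [235.2  87.4] 9559 [615.5  90.8   8. ]
roll_bay_seat 0.88 [332.  76.] 9689 [625.2   4.8   8. ]
oximeter_bay_seat 0.98 [335.  176.6] 7552 [533.6  -4.8   8. ]
```

View pics/w4.png

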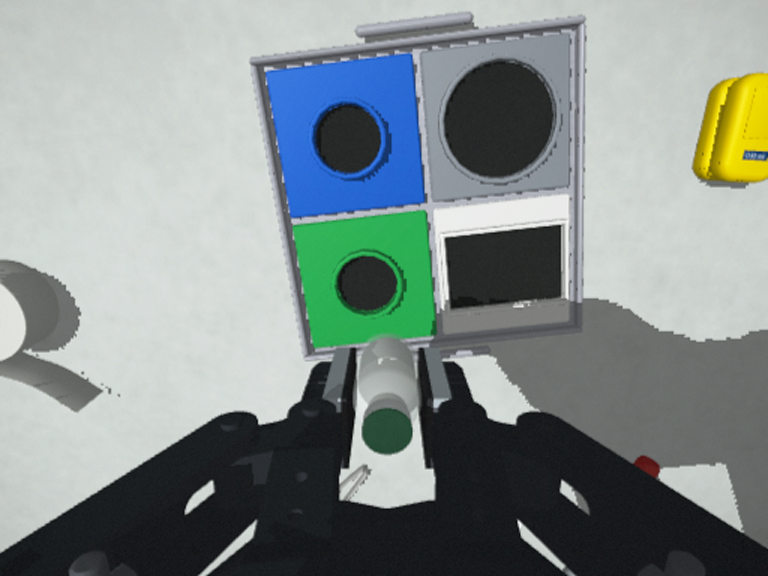

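w4 shows the tray from above: blue holder (349,140), grey bay (499,120), green holder (369,284), white bay (504,267), with the green vial upright in the gripper. Next I fit the tray's 90 mm grid to the four dark floors.

```bash
cat > tray.py <<'E'
from h import *
def blobs(im,box,th=55):
    g=im.max(axis=2); m=((g<th)*255).astype(np.uint8); x0,y0,x1,y1=box; k=np.zeros_like(m);k[y0:y1,x0:x1]=m[y0:y1,x0:x1]
    k=cv2.morphologyEx(k,cv2.MORPH_OPEN,np.ones((3,3),np.uint8)); n,l,s,c=cv2.connectedComponentsWithStats(k)
    return [(s[i,4],c[i],l==i) for i in range(1,n) if s[i,4]>300]
E
python3 - <<'E'
from tray import *
a=np.load("w4.npz"); im=a["im"]
bs=blobs(im,(180,30,385,222))
C={}
for n,c,m in bs:
    cs,_=cv2.findContours(m.astype(np.uint8),cv2.RETR_EXTERNAL,cv2.CHAIN_APPROX_NONE); cc=max(cs,key=len)[:,0,:]
    zz=12 if n<2500 else 10.5
    W=np.array([onz(p,a,zz)[:2] for p in cc])
    r=cv2.minAreaRect((W).astype(np.float32)); print(n,np.round(c,1),np.round(onz(c,a,zz),1),"rect",np.round(r[0],1),np.round(r[1],1),round(r[2],1))
E
```

```text
4312 [332.   78.9] [622.6   5.2  10.5] rect [621.5   5. ] [63.1 62. ] 2.2
1475 [231.5  91.9] [611.5  93.9  12. ] rect [611.5  94. ] [36.5 36.2] 89.8
3548 [336.  177.3] [533.5  -5.2  10.5] rect [532.6  -4.8] [47.3 72. ] 6.5
1080 [244.  188.2] [522.8  83.8  12. ] rect [522.8  83.8] [34.3 37. ] 0.1
```

>>> {"method": "step_arm", "body": {"motion": "0.006 0.03 -0.0125 0; 0 0.03 0 0; 0 0 0 0; 0 0 0 0"}}

```text
time: 6.98
ee_pos: [522.3, 83.7, 87.5]
tcp_rot: [0.0, 2.221, -2.221]
contact_force: [0.6, 0.1, -0.5]
width: 21.2
```

```bash
python3 - <<'E'
from tray import *
im,cp=shot("w5"); a=np.load("w4.npz")
A={n:c for n,c in zip("gbwo",[(244,188.2),(231.5,91.9),(332,78.9),(336,177.3)])}
for n,c,m in blobs(im,(130,10,420,240)):
    p=onz(c,cp,11); k=min(A,key=lambda k:np.linalg.norm(onz(A[k],a,11)-p))
    print(k,n,np.round(c,1),np.round(p,1),"tri",*[np.round(v,1) for v in tri([ray(A[k],a),ray(c,cp)])])
go(522.5,84,22)
E
```

```text
w5 t 6.97 [522.3  83.7  87.5] qv 0.015
w 7307 [371.7  61.5] [622.7   5.6  11. ] tri [622.8   5.1   9.8] [0.1 0.1]
b 2470 [241.6  79.1] [611.5  94.   11. ] tri [611.6  94.1   9.7] [0. 0.]
o 5553 [372.3 187.9] [533.6  -4.7  11. ] tri [533.   -5.6   8.7] [0. 0.]
g 1649 [256.6 201.2] [522.9  83.7  11. ] tri [522.3  83.8   9.8] [0.2 0.2]
t 7.03 tcp [522.6  83.8  87.8] zhead -1.571 j6 1.67
shift [ 0.0002  0.0658 -0.0002] rows>= 1.1
```

View pics/w5.png

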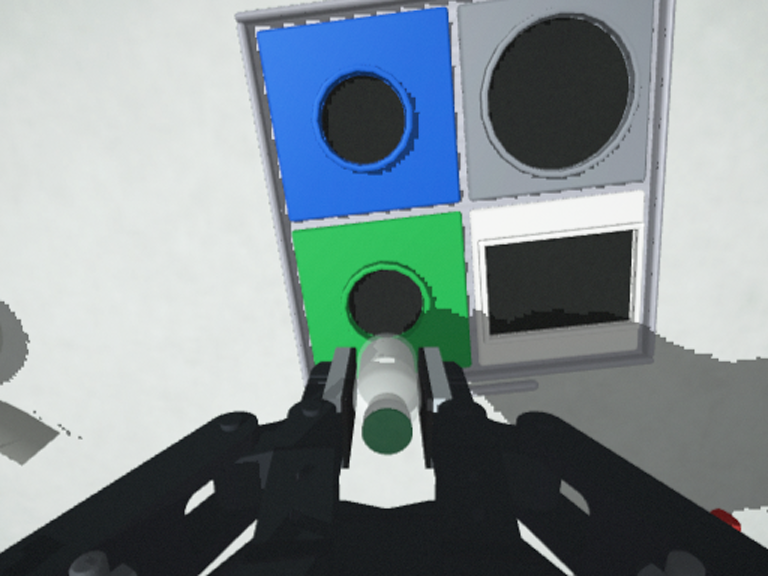

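Two views agree on the floors, at about 9–10 mm against the stated 8. Lowering with the green holder at (522.5, 84).

>>> {"method": "step_arm", "body": {"motion": "0 0.035 0 0; 0 0.02 0 0; 0 0.008 0 0; 0 0.003 0 0; 0 0 0 0; 0 0 0 0"}}

```text
time: 7.78
ee_pos: [522.3, 84.1, 21.5]
tcp_rot: [0.0, 2.221, -2.22]
contact_force: [-0.3, -0.1, -0.1]
width: 21.7
```

>>> {"method": "step_arm", "body": {"motion": "0 0.001 0 0; 0 0 0 0"}}

```text
time: 8.02
ee_pos: [522.4, 84.1, 21.0]
tcp_rot: [0.001, 2.22, -2.22]
contact_force: [-4.0, -0.8, 20.3]
width: 21.8
```

>>> {"method": "step_arm", "body": {"motion": "0 -0.0005 0 0; 0 0 0 0; 0 0 0 0", "gripper": 0.6}}

```text
time: 8.4
ee_pos: [521.8, 84.0, 20.3]
tcp_rot: [-0.001, 2.221, -2.221]
contact_force: [0.4, 0.6, 0.1]
width: 51.2
```

>>> {"method": "step_arm", "body": {"motion": "0 -0.03 0 0; 0 -0.05 0 0; 0 -0.05 0 0; 0 0 0 0"}}

```text
time: 8.9
ee_pos: [524.0, 84.2, 153.8]
tcp_rot: [0.006, 2.219, -2.217]
contact_force: [-0.6, -0.7, -0.4]
width: 51.4
```

```bash
python3 - <<'E'
from h import *
im,cp=shot("w6"); find(cp,"green_vial_center",32)
go(424,-230,140)
E
```

```text
w6 t 8.9 [524.   84.2 153.8] qv 0.059
green_vial_center 0.78 [260.3 191.2] 599 [520.  81.  32.]
t 9.0 tcp [521.9  84.  150.6] zhead -1.57 j6 1.67
shift [0.0981 0.0105 0.3139] rows>= 5.0
```

View pics/w6.png

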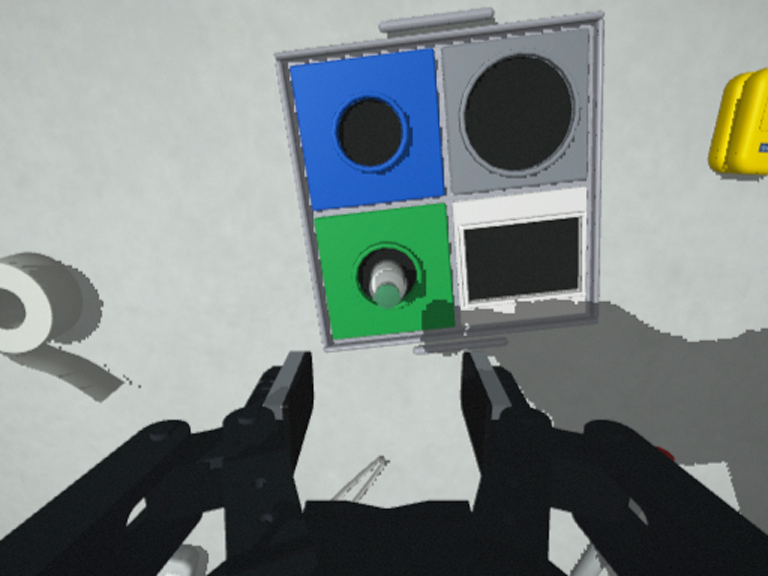

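Green vial stands upright in the green holder at (388,280). Next is the blue-capped vial.

>>> {"method": "step_arm", "body": {"motion": "0.018 0.002 0.056 0; 0.018 0.002 0.057 0; 0.018 0.002 0.057 0; 0.018 0.002 0.057 0; 0.018 0.002 0.057 0; 0.008 0.001 0.03 0; 0 0 0 0; 0 0 0 0", "gripper": 0.65}}

```text
time: 10.0
ee_pos: [423.4, -229.4, 138.3]
tcp_rot: [0.002, -2.222, 2.219]
contact_force: [-0.1, -0.5, -1.1]
width: 55.6
```

```bash
python3 - <<'E'
from h import *
im,cp=shot("w7"); find(cp,"blue_vial_center",29); 
a=np.load("w1.npz")
def cap(im,c,r=25):
    hsv=cv2.cvtColor(im,cv2.COLOR_RGB2HSV); m=cv2.inRange(hsv,np.array((105,90,40)),np.array((130,255,255))); c=np.int_(c)
    k=np.zeros_like(m);k[max(0,c[1]-r):c[1]+r,max(0,c[0]-r):c[0]+r]=1; ys,xs=np.nonzero(m*k); return np.array([xs.mean(),ys.mean()]),len(xs)
pa=cap(a["im"],(163,226)); b0=proj([424.5,-230,57],cp)[0]; pb=cap(im,b0,30); print(pa,b0,pb)
print(tri([ray(pa[0],a),ray(pb[0],cp)]),onz(pb[0],cp,57))
E
```

```text
w7 t 10.0 [ 423.4 -229.4  138.3] qv 0.021
blue_vial_center 0.69 [256.2 188.8] 782 [ 424.3 -228.8   29. ]
(array([161.98837209, 226.76744186]), 86) [257.50167549 198.42385638] (array([256.11016949, 198.68644068]), 236)
(array([ 423.9346305 , -228.8370005 ,   55.81854686]), [np.float64(0.06726926765707447), np.float64(0.06726926765711186)]) [ 424.28127849 -228.90209634   57.        ]
```

View pics/w7.png

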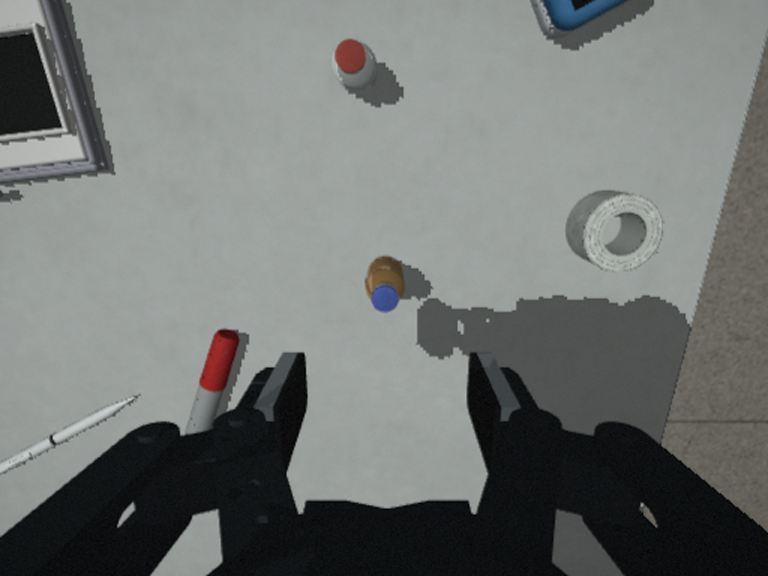

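>>> {"method": "step_arm", "body": {"motion": "-0.0007 0.045 -0.0005 0; 0 0.045 0 0; 0 0.027 0 0; 0 0.008 0 0; 0 0 0 0"}}

```text
time: 10.72
ee_pos: [424.9, -229.0, 14.4]
tcp_rot: [-0.002, 2.221, -2.22]
contact_force: [-0.5, -0.0, 1.1]
width: 55.4
```

>>> {"method": "step_arm", "body": {"motion": "0 0 0 0; 0 0 0 0; 0 0 0 0; 0 0 0 0; 0 0 0 0", "gripper": 0.0, "grip_force": 30}}

```text
time: 11.35
ee_pos: [425.4, -229.9, 15.4]
tcp_rot: [0.001, 2.219, -2.221]
contact_force: [0.6, 1.5, 10.4]
width: 21.5
```

```bash
python3 - <<'E'
from h import *
go(611.5,94,110)
E
```

```text
t 11.35 tcp [ 425.4 -229.9   15.4] zhead -1.57 j6 1.01
shift [-0.1865 -0.0946 -0.3237] rows>= 5.2
```

>>> {"method": "step_arm", "body": {"motion": "0 -0.02 0 0; 0 -0.045 0 0; -0.033 -0.03 -0.057 0; -0.033 0 -0.057 0; -0.033 0 -0.057 0; -0.033 0 -0.057 0; -0.033 0 -0.057 0; -0.0215 0 -0.0387 0; 0 0 0 0; 0 0 0 0"}}

```text
time: 12.6
ee_pos: [599.3, 74.7, 105.5]
tcp_rot: [-0.002, 2.221, -2.221]
contact_force: [-0.6, -0.3, -0.2]
width: 21.9
```

```bash
python3 - <<'E'
from tray import *
im,cp=shot("w8"); 
find(cp,"blue_holder_seat",8,n=1)
for n,c,m in blobs(im,(130,10,420,240)): print(n,np.round(c),np.round(onz(c,cp,11),1))
go(611.5,94,23.4)
E
```

```text
w8 t 12.6 [599.3  74.7 105.5] qv 0.019
blue_holder_seat 0.81 [234.3 175.2] 10225 [615.5  93.2   8. ]
4637 [342. 167.] [623.3   5.4  11. ]
1539 [233. 180.] [612.  94.  11.]
t 12.7 tcp [599.2  73.9 105.5] zhead -1.571 j6 1.64
shift [-0.0123  0.0821 -0.0201] rows>= 1.3
```

View pics/w8.png

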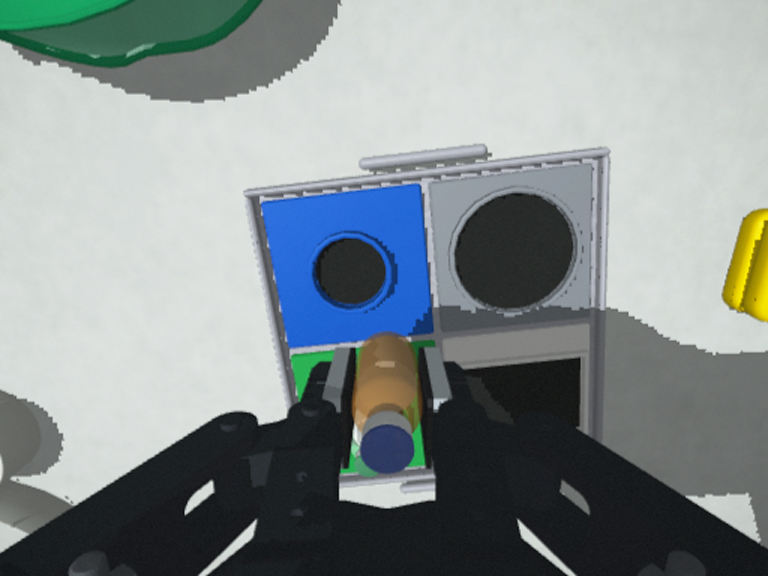

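w8 shows the blue vial held upright and the blue holder floor at (350,270), which comes out at (612, 94). Moving over it and lowering.

>>> {"method": "step_arm", "body": {"motion": "-0.0123 0.02 -0.02 0; 0 0.035 0 0; 0 0.018 0 0; 0 0.006 0 0; 0 0.002 0 0; 0 0 0 0; 0 0 0 0"}}

```text
time: 13.58
ee_pos: [612.5, 94.9, 25.0]
tcp_rot: [0.0, 2.221, -2.22]
contact_force: [-1.0, 0.9, -0.3]
width: 21.5
```

>>> {"method": "step_arm", "body": {"motion": "0 0.0013 0 0; 0 0.0006 0 0; 0 0 0 0"}}

```text
time: 13.95
ee_pos: [612.5, 94.9, 23.3]
tcp_rot: [0.0, 2.221, -2.22]
contact_force: [-3.0, -0.4, 14.7]
width: 21.9
```

>>> {"method": "step_arm", "body": {"motion": "0 -0.0003 0 0; 0 0 0 0; 0 0 0 0", "gripper": 0.6}}

```text
time: 14.32
ee_pos: [612.0, 94.9, 22.5]
tcp_rot: [-0.001, 2.221, -2.221]
contact_force: [0.2, 0.4, 0.4]
width: 51.3
```

>>> {"method": "step_arm", "body": {"motion": "0 -0.03 0 0; 0 -0.05 0 0; 0 -0.05 0 0; 0 0 0 0"}}

```text
time: 14.82
ee_pos: [614.4, 95.1, 156.6]
tcp_rot: [0.006, 2.219, -2.217]
contact_force: [-0.1, -0.7, -0.2]
width: 51.5
```

```bash
python3 - <<'E'
from h import *
im,cp=shot("w9")
go(450,-366,150)
E
```

```text
w9 t 14.82 [614.4  95.1 156.6] qv 0.056
t 14.88 tcp [613.1  95.  154.4] zhead -1.57 j6 1.67
shift [0.1634 0.0037 0.4609] rows>= 7.4
```

View pics/w9.png

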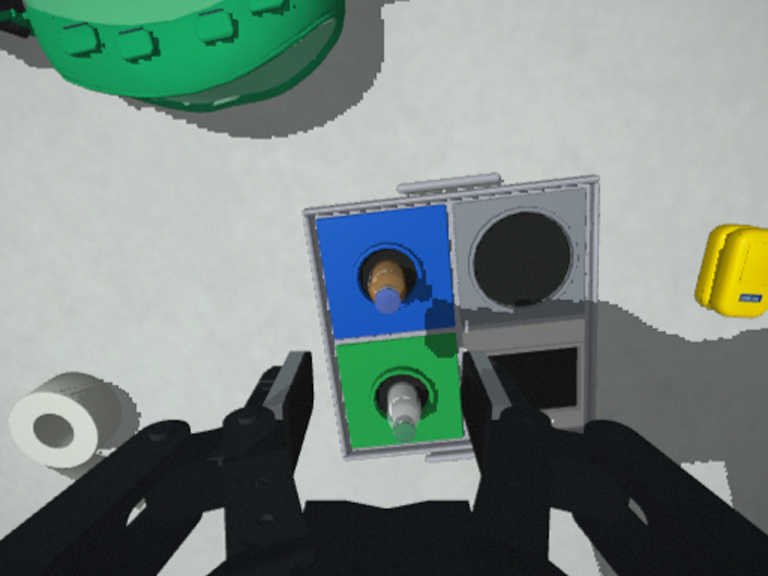

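Both vials stand upright in their holders, blue at (388,290) and green at (404,410). Next is the plaster roll.

>>> {"method": "step_arm", "body": {"motion": "0.02 0 0.057 0; 0.02 0 0.057 0; 0.02 0 0.057 0; 0.02 0 0.057 0; 0.02 0 0.057 0; 0.02 0 0.057 0; 0.02 0 0.057 0; 0.02 0 0.057 0; 0 0 0.006 0; 0 0 0 0; 0 0 0 0", "gripper": 0.85}}

```text
time: 16.25
ee_pos: [452.5, -365.8, 152.0]
tcp_rot: [-0.003, 2.222, -2.22]
contact_force: [0.7, 0.7, 0.5]
width: 72.4
```

```bash
python3 - <<'E'
from h import *
im,cp=shot("w10"); r=find(cp,"roll_center",15); a=r[0]
m=a["pixels"].astype(np.uint8); ys,xs=np.nonzero(m); print(xs.min(),xs.max(),ys.min(),ys.max())
go(450,-366,9)
E
```

```text
w10 t 16.25 [ 452.5 -365.8  152. ] qv 0.008
roll_center 0.84 [256.  188.8] 1605 [ 445.6 -364.9   15. ]
232 279 156 207
t 16.35 tcp [ 452.8 -365.9  152.4] zhead -1.568 j6 0.84
shift [2.800e-03 1.434e-01 1.000e-04] rows>= 2.3
```

View pics/w10.png

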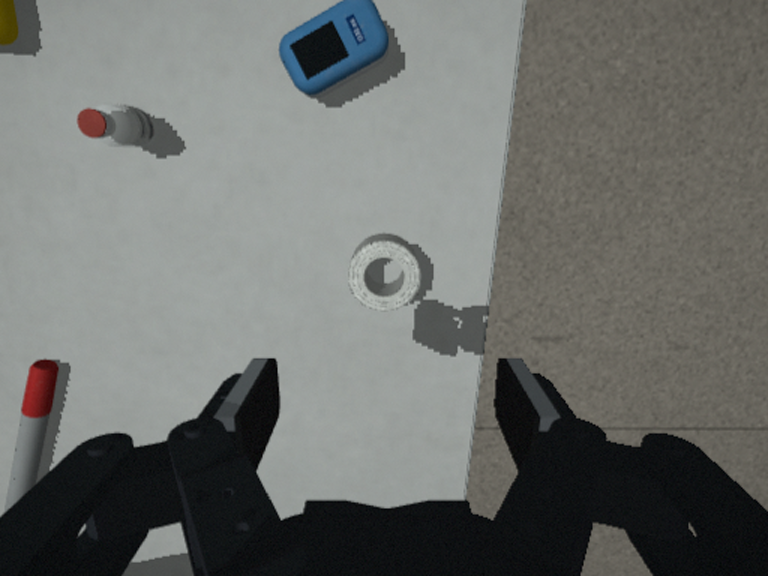

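```bash
python3 - <<'E'
from h import *
a=np.load("w10.npz");b=np.load("w7.npz");im=b["im"]
pa=np.array((384.5,275.5))/1.5; pb=np.array((622.5,231.))/1.5
print(onz(pa,a,30),onz(pb,b,30),tri([ray(pa,a),ray(pb,b)]))
E
```

```text
[ 454.77146496 -365.30319947   30.        ] [ 455.35590851 -363.10537583   30.        ] (array([ 454.27586832, -365.19763356,   26.34055745]), [np.float64(0.4789271861118385), np.float64(0.47892718611198354)])
```

>>> {"method": "step_arm", "body": {"motion": "-0.0018 0.05 -0.0008 0; 0 0.05 0 0; 0 0.033 0 0; 0 0.01 0 0; 0 0 0 0"}}

```text
time: 16.98
ee_pos: [454.5, -366.0, 9.8]
tcp_rot: [-0.002, 2.221, -2.221]
contact_force: [-0.6, -0.4, 0.6]
width: 72.7
```

>>> {"method": "step_arm", "body": {"motion": "0 0 0 0; 0 0 0 0; 0 0 0 0; 0 0 0 0; 0 0 0 0", "gripper": 0.0, "grip_force": 35}}

```text
time: 17.6
ee_pos: [455.0, -367.1, 11.3]
tcp_rot: [0.001, 2.218, -2.222]
contact_force: [-0.8, 1.7, 9.0]
width: 43.0
```

```bash
python3 - <<'E'
from h import *
shot("w11")
go(622.5,5,130)
E
```

```text
w11 t 17.6 [ 455.  -367.1   11.3] qv 0.001
t 17.65 tcp [ 455.  -367.1   11.3] zhead -1.57 j6 0.84
shift [-0.168  -0.119  -0.3718] rows>= 5.9
```

View pics/w11.png

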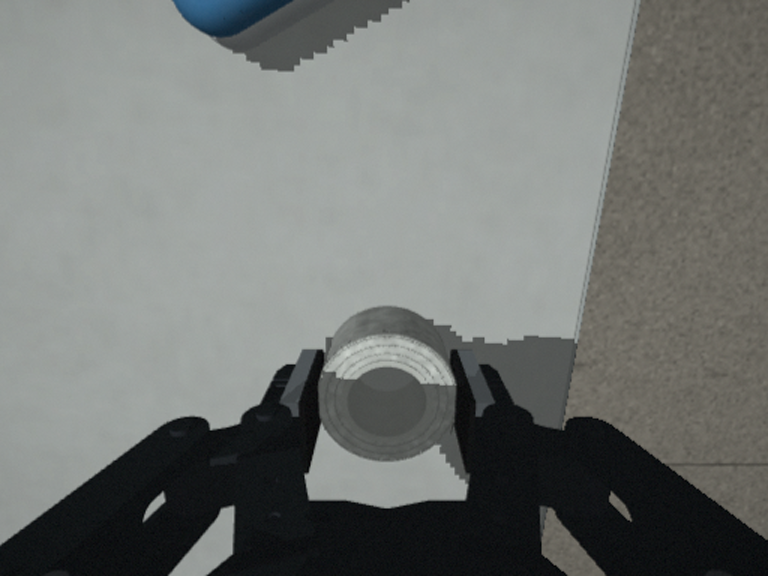

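>>> {"method": "step_arm", "body": {"motion": "0 -0.015 0 0; 0 -0.04 0 0; 0 0 0 0"}}

```text
time: 18.02
ee_pos: [455.9, -368.0, 68.4]
tcp_rot: [0.004, 2.215, -2.223]
contact_force: [0.2, 0.5, -0.1]
width: 43.0
```

```bash
python3 - <<'E'
from h import *
im,cp=shot("w12"); b=np.load("w11.npz")["im"]
cv2.imwrite("pics/w12c.png",np.hstack([cv2.resize(i[190:330,180:330,::-1],(390,364),interpolation=cv2.INTER_CUBIC) for i in (b,im)]))
print(observe()["width"]); go(622.5,5,130)
E
```

```text
w12 t 18.02 [ 455.9 -368.    68.4] qv 0.043
43.54582279722816
t 18.07 tcp [ 455.2 -367.4   67. ] zhead -1.57 j6 0.84
shift [-0.1677 -0.0635 -0.3721] rows>= 6.0
```

View pics/w12c.png

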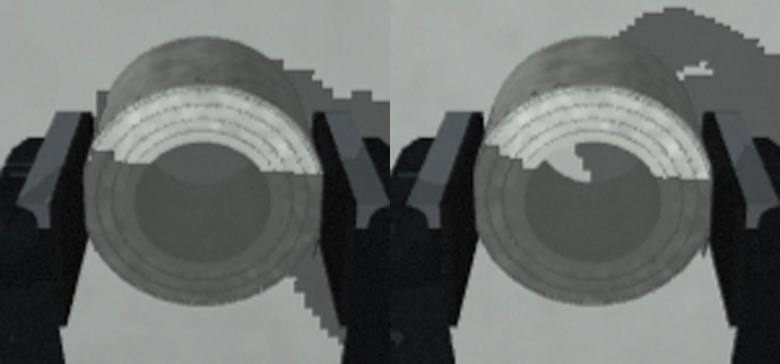

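>>> {"method": "step_arm", "body": {"motion": "0 -0.04 0 0; -0.027 -0.023 -0.06 0; -0.027 0 -0.06 0; -0.027 0 -0.06 0; -0.027 0 -0.06 0; -0.027 0 -0.06 0; -0.027 0 -0.06 0; -0.006 0 -0.012 0; 0 0 0 0; 0 0 0 0"}}

```text
time: 19.32
ee_pos: [611.6, -16.8, 125.0]
tcp_rot: [0.001, -2.221, 2.221]
contact_force: [-0.6, 0.2, -0.5]
width: 43.2
```

```bash
python3 - <<'E'
from tray import *
im,cp=shot("w13"); b=np.load("w11.npz")
find(cp,"roll_bay_seat",8,n=1)
for n,c,m in blobs(im,(130,10,420,240)): print(n,np.round(c),np.round(onz(c,cp,10.5),1))
print("ring",onz(np.array((387.5,400))/1.5,b,30))
go(622.5,5,30)
E
```

```text
w13 t 19.32 [611.6 -16.8 125. ] qv 0.01
roll_bay_seat 0.7 [229.5 170.8] 8171 [627.1   7.4   8. ]
3859 [232. 175.] [623.7   4.9  10.5]
388 [144. 189.] [610.7  84.8  10.5]
ring [ 454.82815057 -368.19545889   30.        ]
t 19.43 tcp [611.8 -17.  125.2] zhead -1.572 j6 1.49
shift [-0.0107  0.0952 -0.0221] rows>= 1.5
```

View pics/w13.png

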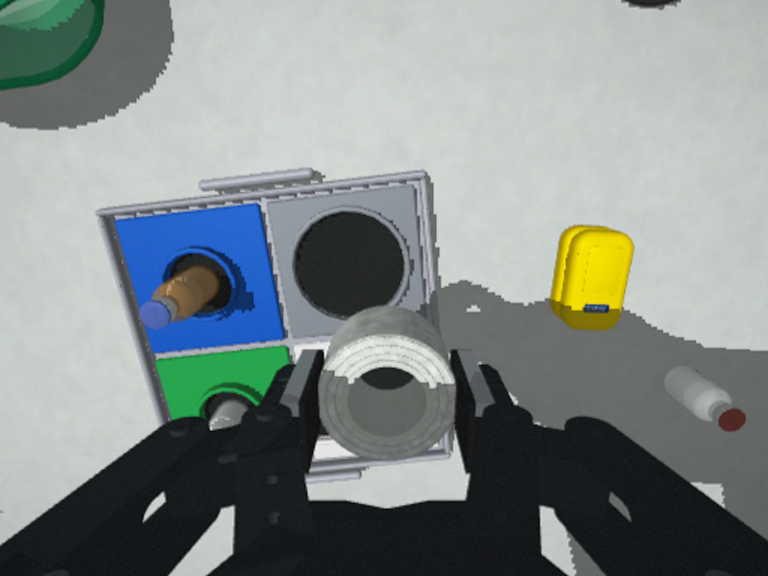

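The grey bay floor at (349,263) comes out at (622.7, 5). The roll's axis lies within 1 mm of the TCP. Lowering.

>>> {"method": "step_arm", "body": {"motion": "-0.011 0.02 -0.022 0; 0 0.045 0 0; 0 0.022 0 0; 0 0.009 0 0; 0 0.005 0 0; 0 0.001 0 0; 0 0 0 0; 0 0 0 0"}}

```text
time: 20.42
ee_pos: [623.7, 6.5, 23.9]
tcp_rot: [0.0, 2.221, -2.221]
contact_force: [0.1, 0.4, -0.5]
width: 43.2
```

>>> {"method": "step_arm", "body": {"motion": "0.001 0.0025 0.001 0; 0 0.0015 0 0; 0 0.0005 0 0; 0 0 0 0"}}

```text
time: 20.92
ee_pos: [622.2, 5.4, 19.3]
tcp_rot: [-0.001, 2.221, -2.221]
contact_force: [-3.3, -0.0, 12.6]
width: 43.1
```

>>> {"method": "step_arm", "body": {"motion": "0 -0.0003 0 0; 0 0 0 0; 0 0 0 0", "gripper": 0.72}}

```text
time: 21.3
ee_pos: [622.3, 5.4, 18.9]
tcp_rot: [-0.001, 2.221, -2.221]
contact_force: [0.2, -1.2, -0.6]
width: 61.4
```

>>> {"method": "step_arm", "body": {"motion": "0 -0.03 0 0; 0 -0.05 0 0; 0 -0.05 0 0; 0 0 0 0"}}

```text
time: 21.8
ee_pos: [624.8, 5.4, 153.1]
tcp_rot: [0.006, 2.217, -2.218]
contact_force: [0.4, 0.1, -0.7]
width: 61.7
```

```bash
python3 - <<'E'
from h import *
im,cp=shot("w14")
# oximeter mask in w10, w1 -> long axis on z=25
from scipy import ndimage
a=np.load("w1.npz"); hsv=cv2.cvtColor(a["im"],cv2.COLOR_RGB2HSV)
m=cv2.inRange(hsv,np.array((100,90,40)),np.array((118,255,255))); k=np.zeros_like(m);k[125:168,260:320]=m[125:168,260:320]
k=cv2.morphologyEx(k,cv2.MORPH_CLOSE,np.ones((9,9),np.uint8))
cs,_=cv2.findContours(k,cv2.RETR_EXTERNAL,cv2.CHAIN_APPROX_NONE); c=max(cs,key=cv2.contourArea)[:,0,:]
W=np.array([onz(p,a,25)[:2] for p in c]).astype(np.float32); r=cv2.minAreaRect(W); b=cv2.boxPoints(r); print(np.round(r[0],1),np.round(r[1],1)); 
e=[b[1]-b[0],b[2]-b[1]]; L=max(e,key=np.linalg.norm); S=min(e,key=np.linalg.norm); hs=np.arctan2(S[1],S[0]); print("short-axis heading",hs)
go(r[0][0],r[0][1],150,hs)
E
```

```text
w14 t 21.8 [624.8   5.4 153.1] qv 0.056
[ 583.  -337.2] [32.3 57.1]
short-axis heading 0.4535967
t 21.85 tcp [623.4   5.4 150.9] zhead -1.57 j6 1.53
shift [0.0407 0.0008 0.3426] rows>= 5.5
spin 1.118 rows 6.0
```

View pics/w14.png

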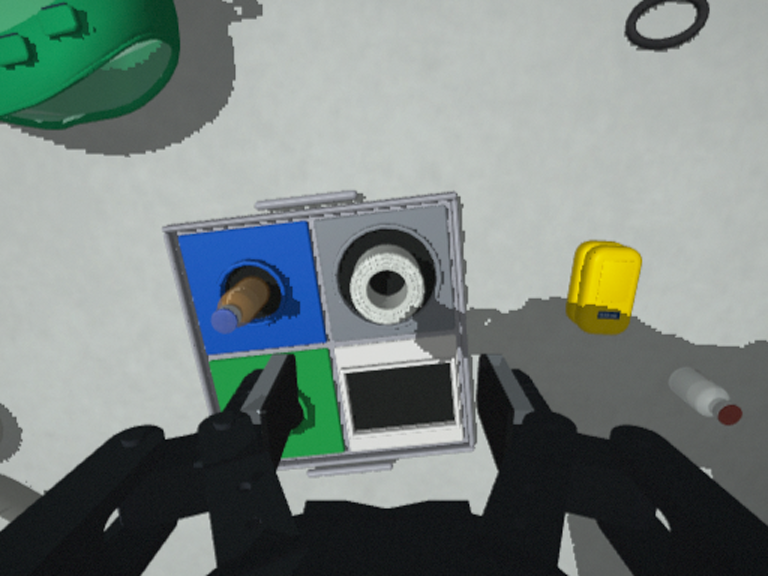

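The roll sits flat inside the grey lip at (388,283). The oximeter measures 32.3 x 57.1 mm, which fits the description. I take the jaw heading with a half turn so joint 6 stays in range.

>>> {"method": "step_arm", "body": {"motion": "0.0068 0 0.057 0; 0.0068 0 0.057 0; 0.0068 0 0.057 0; 0.0068 0 0.057 0; 0.0068 0 0.057 0; 0.0067 0 0.0575 0; 0 0 0 -0.184; 0 0 0 -0.184; 0 0 0 -0.184; 0 0 0 -0.184; 0 0 0 -0.184; 0 0 0 -0.184; 0 0 0 -0.184; 0 0 0 -0.184; 0 0 0 -0.184; 0 0 0 -0.184; 0 0 0 -0.184; 0 0 0 0; 0 0 0 0"}}

```text
time: 24.22
ee_pos: [581.6, -336.9, 148.2]
tcp_rot: [-1.389, 0.873, -0.871]
contact_force: [-0.1, 0.9, -0.7]
width: 61.5
```

```bash
cat > ox.py <<'E'
from h import *
def oxi(im,cp,z,guess,R0=45):
    hsv=cv2.cvtColor(im,cv2.COLOR_RGB2HSV); m=cv2.inRange(hsv,np.array((100,90,40)),np.array((118,255,255)))
    c0=proj([guess[0],guess[1],z],cp)[0]; k=np.zeros_like(m); cv2.circle(k,tuple(int(v) for v in c0),R0,255,-1); k&=m
    k=cv2.morphologyEx(k,cv2.MORPH_CLOSE,np.ones((11,11),np.uint8))
    cs,_=cv2.findContours(k,cv2.RETR_EXTERNAL,cv2.CHAIN_APPROX_NONE); c=max(cs,key=cv2.contourArea)[:,0,:]
    W=np.array([onz(p,cp,z)[:2] for p in c]).astype(np.float32); r=cv2.minAreaRect(W); b=cv2.boxPoints(r)
    S=min([b[1]-b[0],b[2]-b[1]],key=np.linalg.norm); return r[0],r[1],np.arctan2(S[1],S[0]),c
E
python3 - <<'E'
from ox import *
im,cp=shot("w15"); r=find(cp,"oxi_center",15)
o=oxi(im,cp,25,(583,-337),60); print(o[:3])
go(o[0][0],o[0][1],6,o[2])
E
```

```text
w15 t 24.23 [ 581.6 -336.9  148.2] qv 0.011
oxi_center 0.66 [365.  234.1] 2075 [ 702.5 -338.7   15. ]
oxi_center 0.66 [410.6   2.6] 791 [ 627.8 -147.5   15. ]
oxi_center 0.55 [259.2 184.6] 2104 [ 583.9 -338.6   15. ]
((582.29833984375, -336.7042236328125), (32.14932632446289, 57.64174270629883), np.float32(0.4673511))
t 24.32 tcp [ 581.8 -337.   148.6] zhead 0.451 j6 -1.02
shift [0.     0.1426 0.0006] rows>= 2.3
spin -0.016 rows 0.1
```

View pics/w15.png

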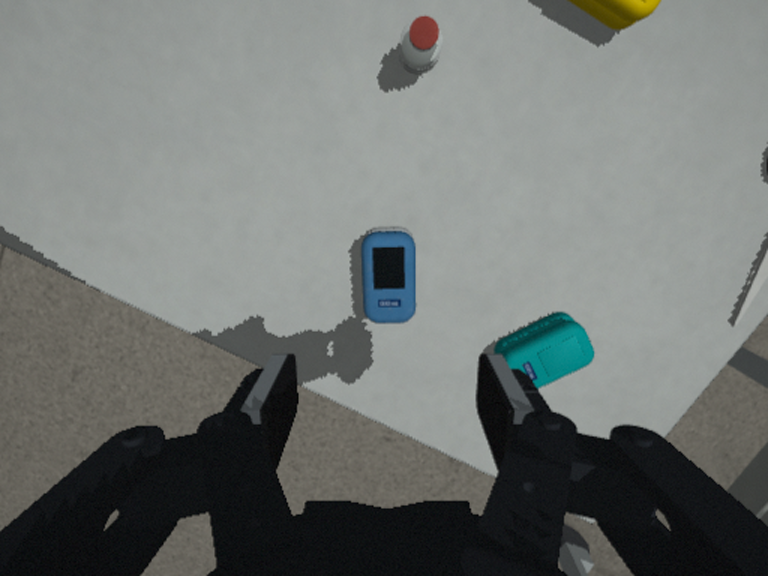

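>>> {"method": "step_arm", "body": {"motion": "0.0005 0.05 0.0008 -0.012; 0 0.05 0 0; 0 0.031 0 0; 0 0.008 0 0; 0 0 0 0"}}

```text
time: 24.95
ee_pos: [583.1, -337.3, 10.4]
tcp_rot: [-1.394, 0.86, -0.86]
contact_force: [0.6, -0.6, 1.0]
width: 61.4
```

>>> {"method": "step_arm", "body": {"motion": "0 0 0 0; 0 0 0 0; 0 0 0 0; 0 0 0 0; 0 0 0 0", "gripper": 0.0, "grip_force": 40}}

```text
time: 25.58
ee_pos: [583.7, -337.7, 11.8]
tcp_rot: [-1.394, 0.858, -0.861]
contact_force: [-1.3, 0.2, 8.2]
width: 31.1
```

>>> {"method": "step_arm", "body": {"motion": "0 -0.015 0 0; 0 -0.045 0 0; 0 -0.04 0 0; 0 0 0 0"}}

```text
time: 26.08
ee_pos: [585.0, -338.5, 114.9]
tcp_rot: [-1.394, 0.854, -0.865]
contact_force: [0.7, -0.3, -0.4]
width: 31.5
```

```bash
python3 - <<'E'
from h import *
shot("w16")
go(533.1,-5,130,0.11)
E
```

```text
w16 t 26.07 [ 585.  -338.5  114.9] qv 0.051
t 26.12 tcp [ 584.  -337.9  112.8] zhead 0.466 j6 -1.04
shift [-0.3202 -0.0181  0.1042] rows>= 5.1
spin 0.356 rows 1.9
```

View pics/w16.png

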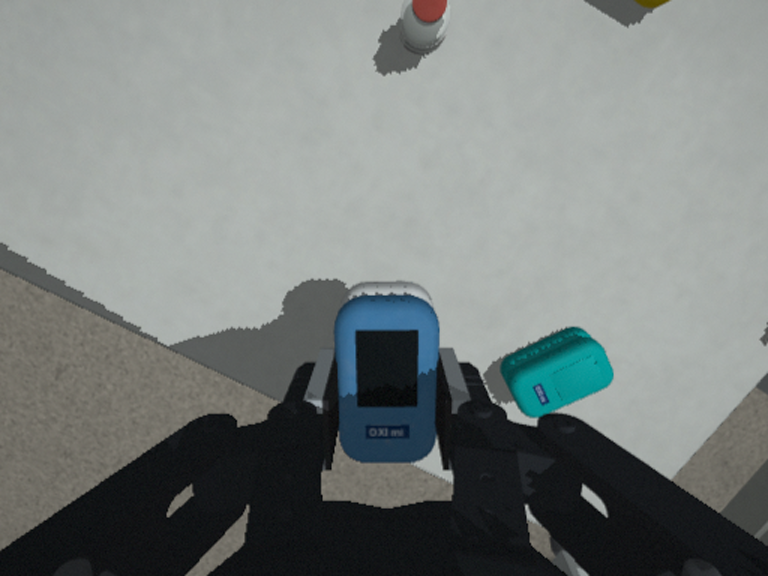

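Held, aligned with the pads. Carrying to the white bay.

>>> {"method": "step_arm", "body": {"motion": "-0.054 -0.006 0.0174 0; -0.054 -0.006 0.0174 0; -0.054 -0.006 0.0174 0; -0.054 0 0.0174 0; -0.054 0 0.0174 0; -0.03 0 0.01 0; 0 0 0 0.178; 0 0 0 0.178; 0 0 0 0; 0 0 0 0"}}

```text
time: 27.38
ee_pos: [534.5, -25.7, 127.8]
tcp_rot: [-1.261, 1.125, -1.124]
contact_force: [-0.1, -0.2, 0.1]
width: 30.9
```

```bash
python3 - <<'E'
from ox import *
im,cp=shot("w17"); a=np.load("w16.npz")
from tray import blobs
# oximeter offset in tool frame, from w16 blue shell (z = tcp-11.8+25)
r=oxi(a["im"],a,114.9-11.8+25,(585,-338.5),90); print("held",r[:3], "tcp 585.0 -338.5")
for n,c,m in blobs(im,(130,10,460,240)):
    cs,_=cv2.findContours(m.astype(np.uint8),cv2.RETR_EXTERNAL,cv2.CHAIN_APPROX_NONE); cc=max(cs,key=len)[:,0,:]
    W=np.array([onz(p,cp,10.5)[:2] for p in cc]).astype(np.float32); q=cv2.minAreaRect(W); print(n,np.round(c),np.round(onz(c,cp,10.5),1),"rect",np.round(q[0],1),np.round(q[1],1),round(q[2],1))
find(cp,"oximeter_bay_seat",8,n=1)
go(533.1,-5,19.8,0.11)
E
```

```text
w17 t 27.38 [534.5 -25.7 127.8] qv 0.01
held ((583.9927978515625, -337.0677795410156), (32.761043548583984, 59.25644302368164), np.float32(0.46489742)) tcp 585.0 -338.5
930 [259.  57.] [523.2  81.2  10.5] rect [522.3  83.7] [36.9 36.6] 6.6
791 [363.  56.] [605.7  91.2  10.5] rect [607.5  92.4] [28.8 37.4] 32.5
3548 [258. 154.] [531.2   3.4  10.5] rect [531.6   0.8] [47.4 60.3] 6.7
1141 [348. 154.] [609.7  12.5  10.5] rect [613.2   8.6] [64.  45.4] 63.2
760 [258. 230.] [539.3 -68.2  10.5] rect [539.4 -68.3] [37.2 18.5] 6.6
t 27.48 tcp [534.6 -25.7 127.9] zhead 0.113 j6 -0.22
shift [-0.0208  0.1081  0.0009] rows>= 1.7
spin 0.003 rows 0.0
```

View pics/w17.png

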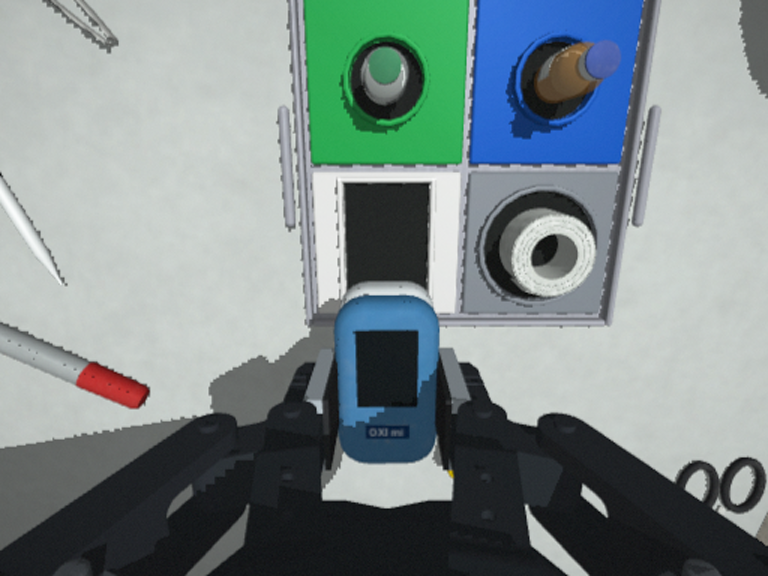

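The white bay is aligned with the held oximeter, and both vials and the roll are in place. Lowering.

>>> {"method": "step_arm", "body": {"motion": "-0.0195 0.03 0.0008 0; 0 0.045 0 0; 0 0.018 0 0; 0 0.007 0 0; 0 0.003 0 0; 0 0.001 0 0; 0 0 0 0; 0 0 0 0"}}

```text
time: 28.48
ee_pos: [533.7, -6.2, 24.5]
tcp_rot: [-1.259, 1.127, -1.128]
contact_force: [0.6, -0.4, -0.5]
width: 31.2
```

>>> {"method": "step_arm", "body": {"motion": "0 0.0025 0 0; 0 0.0015 0 0; 0 0.0005 0 0; 0 0 0 0"}}

```text
time: 28.98
ee_pos: [533.4, -6.1, 19.8]
tcp_rot: [-1.259, 1.128, -1.128]
contact_force: [-1.1, 0.7, 8.9]
width: 31.4
```

Contact at 19.8 mm, as predicted for the floor. Releasing.

>>> {"method": "step_arm", "body": {"motion": "0 -0.0003 0 0; 0 0 0 0; 0 0 0 0", "gripper": 0.6}}

```text
time: 29.35
ee_pos: [533.4, -6.1, 19.8]
tcp_rot: [-1.259, 1.128, -1.128]
contact_force: [-0.3, -0.0, 0.1]
width: 51.5
```

>>> {"method": "step_arm", "body": {"motion": "0 -0.03 0 0; 0 -0.05 0 0; 0 -0.05 0 0; 0.04 -0.03 0 0; 0 0 0 0; 0 0 0 0"}}

```text
time: 30.1
ee_pos: [537.2, -45.7, 179.3]
tcp_rot: [-1.259, 1.129, -1.128]
contact_force: [-0.7, 0.4, 1.3]
width: 51.3
```

```bash
python3 - <<'E'
from ox import *
im,cp=shot("w18"); print(oxi(im,cp,33,(533,-5),60)[:3])
t=read_camera("top"); s=read_camera("scene")
cv2.imwrite("pics/end.png",np.hstack([cv2.resize(t[130:300,100:400,::-1],(400,227)),cv2.resize(s[160:300,90:400,::-1],(400,227))]))
E
```

```text
w18 t 30.1 [537.2 -45.7 179.3] qv 0.015
((533.530517578125, -5.192962646484375), (33.26154327392578, 58.01082229614258), np.float32(0.09944059))
```

View pics/w18.png

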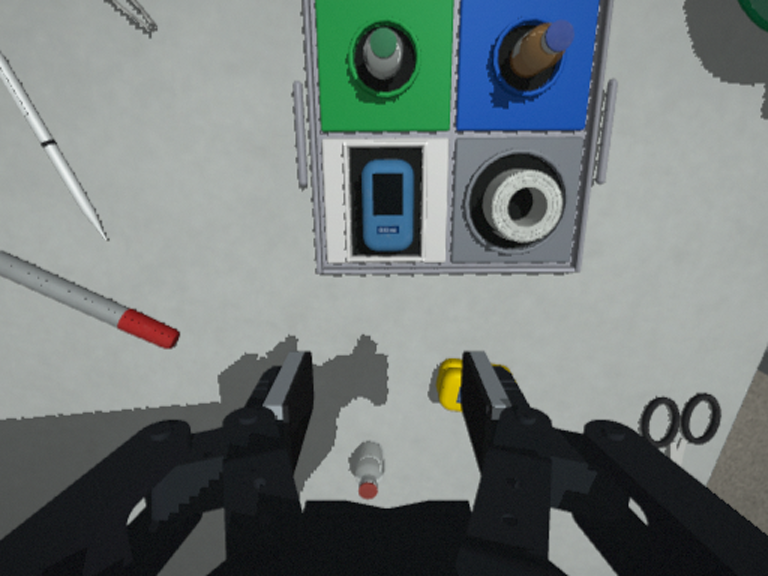

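View pics/end.png

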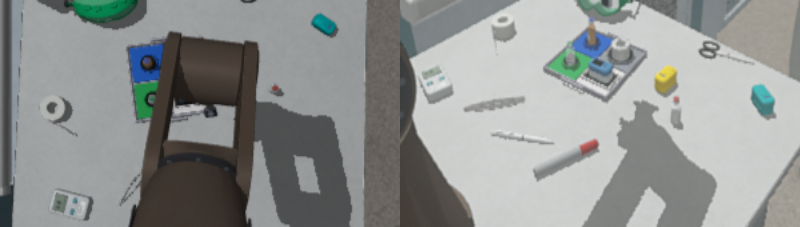

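All four parts sit inside their lips and the vials stand upright. The red vial and the labels are untouched. Handing in.

```bash
python3 - <<'E'
from plant import *
o=observe(); print(o["time"],abs(o["qvel"]).max(),o["contact_force"]); print(job_done())
E
```

```text
30.25 0.004298195872799013 [-0.25652806  0.2523463  -0.28089149]
the job is handed in; nothing more can be done
None
```

I packed the tray in the order asked: green vial, blue vial, plaster roll, then oximeter. I handed it in at 30.3 s of the 93 s allowed. I lowered each part until it touched the floor of its place before letting go. Contact came within about 0.1 mm of the expected height, and the highest contact force I read was about 20 N.

**Last checks:**
- **Parts in the tray:** the last wrist and scene pictures show both vials upright in the right holders. The roll and the oximeter lie flat inside their lips. The oximeter measured at (533.5, -5.2), within 1 mm of the bay centre and 0.6° off its direction.
- **Left on the table:** the red-capped vial, the label roll and the two look-alike oximeters stand where they were. The arm hid part of the tray in the last top view.

**What disagreed:**
- **Roll width:** the gripper read 43 mm on the 46 mm roll, but the roll held firmly and sat centred.
- **Tray floors:** they triangulated at about 9–10 mm against the stated 8, within the camera's error. The contact heights matched 8 mm.
- **Network reports:** one early report for the red vial in the top view was really the blue one. I went by the wrist views instead.

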